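Open the latched hatch of a dental-lab blasting cabinet

ROBOT

A 6-joint arm with a two-finger parallel gripper is mounted at the origin on the work surface. World frame = base frame: x ahead of the robot, y to its left, z up, the work surface at z = 0. Lengths are in mm, angles in rad, forces in N, time in s.
With the tool pointing down it reaches from about 300 to 850 mm from the base axis. Payload 5.4 kg.
Tool frame: the origin (TCP) lies between the finger pads; the fingertips stand 17 mm ahead of it and the grasp point (between the pads) lies 2 mm behind it; z points along the fingers, y is the direction in which the jaws open and shut (so a half turn about z gives the same grasp; the last joint's range is limited). The gripper opens to 85 mm and grips with 20 to 120 N. Pads are 22 mm wide; open, the fingers measure 114 mm over their backs; the gripper's body (76 mm by 85 mm) begins 54 mm behind the grasp point. The pads swing forward as they close: fully open they stand 13 mm farther back than shut.
Start: joints at [-1.378, 0.158, 1.597, -0, 1.386, -0.21], TCP at [225.373, -528.974, 248.299] pointing down, gripper open.
Joint ranges: [-2.91, 2.91], [-0.94, 2.29], [0.18, 2.7], [-1.29, 4.43], [0.17, 2.64], [-3, 3]. Speed limits (rad/s): [2.57, 2.57, 3.14, 3.14, 3.14, 3.14].

INTERFACE

Orientations are given as [roll, pitch, yaw] about the fixed x, y, z axes, in that order (R = Rz(yaw) Ry(pitch) Rx(roll)).
In Python, from bench import * gives the robot as it stands.
- The arm moves only by the tool arm_command, never from a script. Its argument "targets" is text: rows parted by semicolons, each of 7 numbers parted by spaces: the turn, a rotation vector about the tool's x, y, z in units of 5 degrees (1.0 is 5 degrees), then the shift along the tool's x, y, z in units of 40 mm (1.0 is 40 mm), then the opening, from 0 (shut) to 1 (fully open). A call has 1 to 20 rows; each row is the pose to reach, as a shift and turn from the pose commanded when the call began, along the tool's axes at that moment; what a row does not reach only later rows make up. A row lasts 1/12 s, in which the tool goes at most 41.7 mm and 7.16 degrees, less where a joint would pass 70% of its speed; a pose out of reach is approached as far as the arm can. A call with a gripper value outside its range is refused whole. The fingers move at their own pace and stop on an object; the grip force is fixed at half the most. Time passes only in rows, so rows that repeat a pose let the fingers close. It gives the time, the measured TCP pose, the force and the opening at its end, in the units of the state.
- get_obs(): the state, without advancing time (a new reading comes with each control period).
- snapshot(name): name is "scene" or "top"; returns the picture (400x640x3 uint8, red, green, blue); there is no depth.
- camera_info(name): a dict with "fx", "fy", "cx", "cy" (pixels), "R" (3x3) and "t" (3): a world point X has camera coordinates R X + t. Camera axes: x right, y down, z forward; pixel columns grow to the right and rows downward; lengths in mm; the calibration is good to about 2 mm. A picture is of the moment at which its call begins. camera_info takes no time and is no camera call.
- close_job(): hands the job in, once; it reports no verdict.
Trained networks look in the newest picture that a camera, given by its name, has taken for a name from the list of things; names that differ only in an ending like _2 or _b are one class to them, and where a whole thing is asked for, a point or a joint stands for the part that bears it (a point fixed in the world has none). Each returns a list of dicts, best first, with "conf" (0 to 1); they miss things now and then, are a little off and sometimes report something else, mostly with a low value. They report only what shows in the picture. A call takes as long as a camera call.
- search_frame(camera, label): "point" ([column, row] in pixels, amid what is visible of it).
- silhouettes(camera, label): "pixels" (400x640 bool, what is visible of it) and "point" ([column, row] in pixels, amid what is visible of it).
The state is a dict: "t": time; "q": joint angles; "dq": joint speeds; "joint_torque": joint torques, N m; "ee_pos": TCP position; "eef_rot": TCP orientation; "wrist_force": force on the tool from outside, world axes, zero at the start; "ft_torque": the same for the moment, N m; "opening": finger opening in mm.
Only numpy, scipy, OpenCV 4.12 (cv2) and the standard library are available. Lean on these libraries where they do the work, as an engineer would, in place of code of your own. Each camera call takes 0.05 s, during which the arm holds its last target.

TASK

Open the sloping hatch of the small blasting cabinet: press the round release button so that the T-handle springs out of its slot, turn the handle a quarter turn to unlatch it (it turns one way only, left or right, and you have to feel which), then raise the hatch until it is level or higher. Leave it standing open with the handle still out and turned, let go of it, and do not disturb the things standing around the cabinet.

Things in the scene. Friction and masses are not known exactly. Their poses are not given: they have to be found in the camera images.
- cabinet: white blasting cabinet, fixed to the bench, 330 (x) x 334 (y) x 218 mm high; origin at the bench under it, 25 mm in front of mid-depth; its front faces its -x, towards the robot. A sloping aluminium hatch (256 x 282 mm) with a dark window strip in its upper part fills the top; it slopes 25 degrees (0.436 rad) down towards the front, its lower edge 110 mm and its upper edge 220 mm above the bench. Behind the upper edge is a level ledge 85 mm deep.
- hatch_hinge (a point): middle of the hatch's hinge line, along its upper edge, on its outer face; x = up the slope in the plane of the hatch, y = along the hinge, z = out of the hatch face (these turn with the hatch)
- hatch (a joint): opening of the hatch, rad: 0 shut, 0.436 level, 0.8 at its stop. It turns about the hinge's y axis, its lower edge rising. Its weight is balanced by a spring and it stays where it is left; raising it takes a few newtons at the handle. It cannot be raised before the latch is turned.
- handle_bar (a point): centre of the steel bar of the T-handle (bar 100 long x 16 wide x 14 mm thick): x = along the bar, z = out of the hatch. The handle's axis meets the hatch 150 mm down the slope from the hinge, in mid-width. When latched, the bar lies in a slot along the slope, its top 3 mm above the hatch face; popped out 28 mm, its top is 31 mm and its underside 17 mm above the face.
- handle (a joint): how far the T-handle stands out, m: 0 in its slot, 0.028 out. A spring of 6 to 8 N throws it out when the button is pressed about 5 mm or more, and keeps it out (it does not fall back when the button is let go).
- latch (a joint): turn of the T-handle, rad: 0 latched (bar along the slope), positive anticlockwise as seen from outside. It can turn only when out. One way it turns freely to about 1.6 (against about 0.12 N m of friction); the other way it meets a solid stop at about 0.2 (it gives a little, towards 0.3, if forced hard). Which way is free differs from cabinet to cabinet and cannot be seen. The hatch is unlatched from about 1.2 on.
- button_top (a point): middle of the top of the round steel release button, 26 mm across, 85 mm beside the handle's axis, on the right as seen by the robot facing the cabinet; top 9 mm above the hatch face. z = out of the hatch; it is pressed along -z, travel 8 mm, about 7 N to bottom it.
- bowl: white ceramic bowl, 110 mm across, 60 mm high, standing to the left of the cabinet; origin under its middle; to be left alone
- jar: white jar with a screw cap, 60 mm across, 80 mm high, standing to the right of the cabinet; origin under its middle; to be left alone
- cast: round stepped plaster cast, 90 mm across, 50 mm high, standing to the right of the cabinet, farther back than the jar; origin under its middle; to be left alone

How it is judged:
By the outcome, as a careful person would: the job done as asked, in the order asked, and still so for the second after the job is handed in, with the robot touching nothing.
It also fails if it takes over 67 s, if anything falls off the work surface, if the arm or the gripper's body presses on something with over 40 N, if the wrist force passes 120 N, or if a joint passes its speed limit or range.

## Working session

There is one attempt and no reset: what is moved stays moved. The work goes in short steps, Python scripts to look and compute and a tool call to move; the robot and the scene stay as the last step left them, time stands still between calls to the robot, and variables do not carry over. Pictures are saved under pics/ and viewed, and the job is handed in when it is done.

Besides the shell and the picture viewer there is one more tool, called after "Call:" as name(argument=value, ...) on one line, values as JSON. arm_command: Moves the arm, as the interface text tells. Its arguments: {"type":"object","properties":{"targets":{"type":"string"}},"required":["targets"]}

```bash
mkdir -p pics; ls; python3 - <<'E'
from bench import *
import cv2
o=get_obs(); print({k:(v if not hasattr(v,'round') else v) for k,v in o.items()})
for n in ("scene","top"):
    im=snapshot(n); cv2.imwrite(f"pics/{n}0.png",im[:,:,::-1]); print(n,camera_info(n))
    for l in ("cabinet","button_top","handle_bar","hatch_hinge"):
        print(l,[(d["conf"],d["point"]) for d in search_frame(n,l)][:3])
E
```

```text
pics
{'t': 0.0, 'q': array([-1.37810470e+00,  1.59070303e-01,  1.59831686e+00,  2.72729908e-05,
        1.38619340e+00, -2.10080863e-01]), 'dq': array([-0.00155902, -0.00074715, -0.00095192, -0.00081128,  0.00058672,
        0.00010402]), 'joint_torque': array([-5.45863149e-04, -3.96009064e+01, -3.31429017e+01, -2.77851714e-04,
        8.45737261e-03, -1.14454042e-05]), 'ee_pos': array([ 225.2632734 , -528.38490475,  247.26255437]), 'eef_rot': array([-3.13965403e+00, -4.40767768e-04,  4.02767027e-01]), 'wrist_force': array([-1.69380557,  0.19652332,  0.38707143]), 'ft_torque': array([0.04185292, 0.0465458 , 0.03549605]), 'opening': 85.63305317995957}
scene {'fx': 365.175684015056, 'fy': 365.175684015056, 'cx': 324.1010019690364, 'cy': 198.50084208966194, 'R': array([[ 0.69726613,  0.71663304, -0.01603231],
       [ 0.53603367, -0.53613588, -0.65209373],
       [-0.4759074 ,  0.44608901, -0.75796882]]), 't': array([-442.01030981, -189.85448435, 1345.46722448])}
cabinet [(0.68, [321.2, 214.3])]
button_top [(0.55, [276.6, 197.3])]
handle_bar []
hatch_hinge [(0.71, [368.1, 156.6]), (0.64, [301.7, 186.6]), (0.57, [225.3, 242.0])]
top {'fx': 499.9480272946477, 'fy': 499.9480272946477, 'cx': 315.7134654415641, 'cy': 202.92195766930215, 'R': array([[ 0.02262434, -0.99971587,  0.0075049 ],
       [-0.99593107, -0.02319242, -0.08708283],
       [ 0.08723214, -0.00550417, -0.9961728 ]]), 't': array([  36.11611194,  580.27924836, 1278.7284796 ])}
cabinet [(0.62, [314.7, 201.2])]
button_top [(0.67, [352.5, 236.3])]
handle_bar [(0.72, [314.7, 228.7])]
hatch_hinge [(0.66, [312.4, 223.4])]
```

View pics/scene0.png

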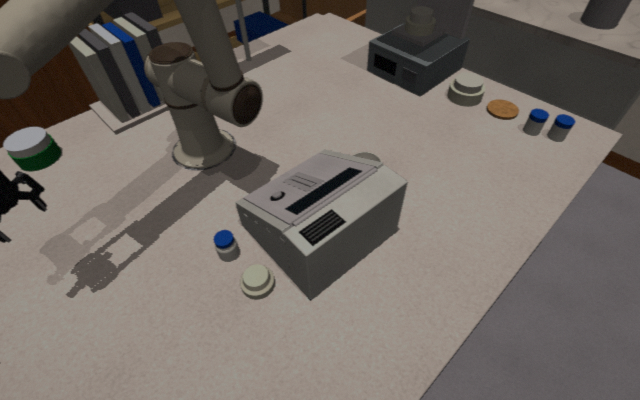

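View pics/top0.png

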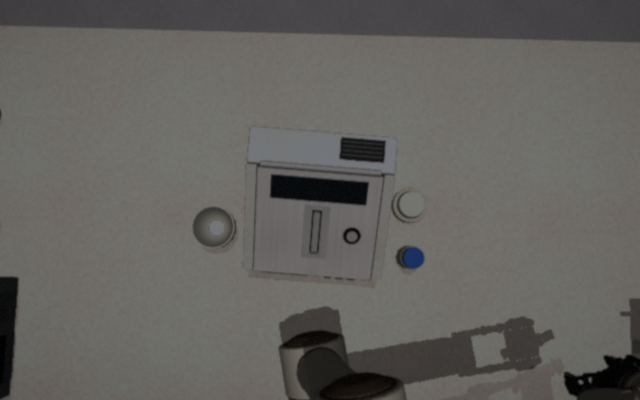

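```bash
python3 - <<'E'
import cv2
a=cv2.imread("pics/top0.png")[110:300,180:440]; cv2.imwrite("pics/topz.png",cv2.resize(a,None,fx=3,fy=3,interpolation=cv2.INTER_CUBIC))
a=cv2.imread("pics/scene0.png")[140:300,205:415]; cv2.imwrite("pics/scenez.png",cv2.resize(a,None,fx=3.5,fy=3.5,interpolation=cv2.INTER_CUBIC))
E
```

```text
(no output)
```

View pics/topz.png

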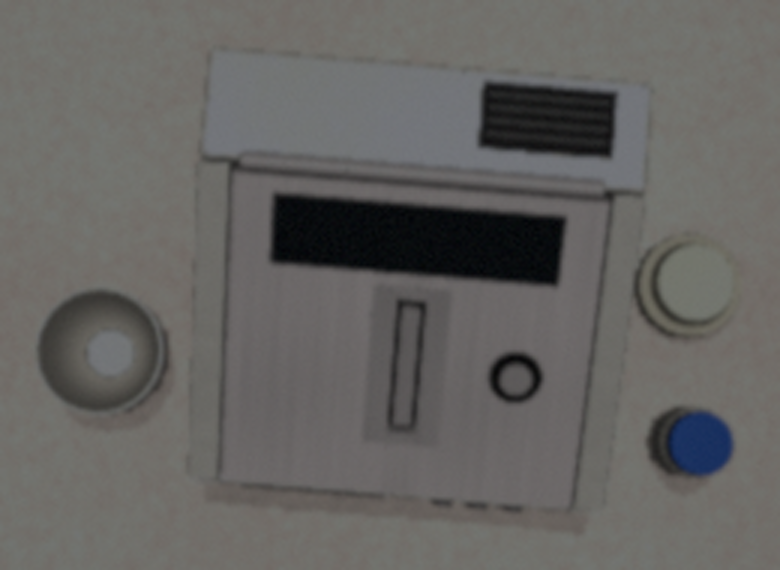

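View pics/scenez.png

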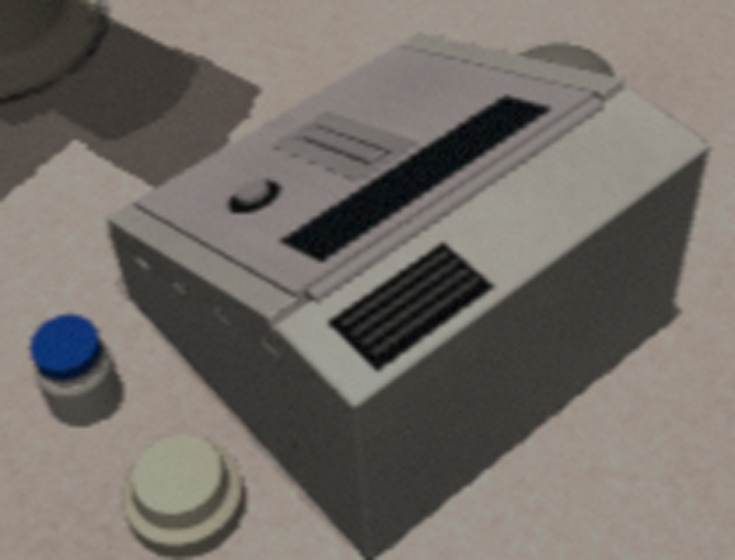

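```bash
cat > h.py <<'E'
from bench import *
import numpy as np
from scipy.optimize import least_squares
from scipy.spatial.transform import Rotation as Ro
s,c=np.sin(.436),np.cos(.436)
E
python3 - <<'E'
from h import *
hx=105;hz=220
def hp(u,y,n): # u down slope, n out
    return [hx-u*c-n*s, y, hz-u*s+n*c]
K=[("top",(251,127.7),[190,167,218]),("top",(396,139.3),[190,-167,218]),("top",(248.3,162.7),[105,167,218]),("top",(394,173.3),[105,-167,218]),
("top",(317.3,210.7),hp(100,0,3)),("top",(313.7,253.3),hp(200,0,3)),("top",(351.7,235.7),hp(150,-85,9)),
("scene",(305.6,255.7),[190,-167,218]),("scene",(407.3,182.3),[190,167,218]),("scene",(310.1,299.1),[190,-167,0]),("scene",(399.3,229.1),[190,167,0]),("scene",(278.7,195.1),hp(150,-85,9)),("scene",(303,182),hp(150,0,3)),("scene",(283.6,232),[105,-167,218])]
C={n:camera_info(n) for n in("top","scene")}
def proj(n,X):
    k=C[n];p=k["R"]@X+k["t"];return np.array([k["fx"]*p[0]/p[2]+k["cx"],k["fy"]*p[1]/p[2]+k["cy"]])
def f(p):
    R=Ro.from_euler('z',p[2]).as_matrix()
    return np.concatenate([proj(n,R@np.array(X)+[p[0],p[1],0])-uv for n,uv,X in K])
r=least_squares(f,[550,0,0],loss="soft_l1",x_scale=[100,100,.1]);print(r.x);print(f(r.x).reshape(-1,2).round(1))
p=r.x;R=Ro.from_euler('z',p[2]).as_matrix()
for nm,X in (("button",hp(150,-85,9)),("bar",hp(150,0,-4)),("hinge",hp(0,0,0))): print(nm,(R@np.array(X)+[p[0],p[1],0]).round(1))
E
```

```text
[ 5.34693401e+02  4.73736605e+01 -5.29180659e-02]
[[-1.8 -2. ]
 [ 1.2 -2.3]
 [-2.5  0.3]
 [ 0.9  1. ]
 [-0.2  0. ]
 [ 0.3 -3.1]
 [ 0.4 -1.1]
 [ 0.1 -0.7]
 [ 0.8 -3. ]
 [ 0.2  0.8]
 [-2.8  0.9]
 [-1.6 -1.4]
 [-0.3 -1.9]
 [-1.7 -1.1]]
button [495.5 -35.7 164.8]
bar [505.5  48.9 153. ]
hinge [639.5  41.8 220. ]
```

```bash
cat >> h.py <<'E'
psi=-0.053
def Rc(tilt=.436,tw=0.,psi=psi):
    # tool: x up-slope, y to robot right, z into hatch; tw = extra turn about outward normal (anticlockwise from outside)
    t=tilt
    M=np.array([[np.cos(t),0,np.sin(t)],[0,-1,0],[np.sin(t),0,-np.cos(t)]])
    return Ro.from_euler('z',psi)*Ro.from_matrix(M)*Ro.from_rotvec([0,0,-tw])
nrm=Rc().as_matrix()[:,2]*-1
BUT=np.array([494,-35.7,164.8]); BAR=np.array([503.5,48.8,153.]) # bar latched centre
def st():
    o=get_obs(); print("t%.2f"%o["t"],"q",o["q"].round(3),"p",o["ee_pos"].round(1),"F",o["wrist_force"].round(1),"T",o["ft_torque"].round(2),"open",round(o["opening"],1)); return o
def row(P,R,o=None,p0=None,R0=None):
    if p0 is None: p0=o["ee_pos"]; R0=Ro.from_euler('xyz',o["eef_rot"])
    w=(R0.inv()*R).as_rotvec()/np.deg2rad(5); d=R0.inv().apply(np.array(P)-p0)/40
    return np.r_[w,d].round(2)
E
python3 - <<'E'
from h import *
o=st(); print(row(BUT+nrm*57,Rc(),o))
E
```

```text
t0.50 q [-1.378  0.158  1.597  0.     1.386 -0.21 ] p [ 225.4 -529.   248.3] F [ 0.5  0.7 -0.3] T [-0.05  0.01 -0.05] open 85.5
[-1.14  4.91  5.14 10.47 -8.98  0.8 ]
```

Call:
arm_command(targets="-1.14 4.91 5.14 10.47 -8.98 0.8 0;-1.14 4.91 5.14 10.47 -8.98 0.8 0;-1.14 4.91 5.14 10.47 -8.98 0.8 0;-1.14 4.91 5.14 10.47 -8.98 0.8 0;-1.14 4.91 5.14 10.47 -8.98 0.8 0;-1.14 4.91 5.14 10.47 -8.98 0.8 0;-1.14 4.91 5.14 10.47 -8.98 0.8 0;-1.14 4.91 5.14 10.47 -8.98 0.8 0;-1.14 4.91 5.14 10.47 -8.98 0.8 0;-1.14 4.91 5.14 10.47 -8.98 0.8 0;-1.14 4.91 5.14 10.47 -8.98 0.8 0;-1.14 4.91 5.14 10.47 -8.98 0.8 0;-1.14 4.91 5.14 10.47 -8.98 0.8 0;-1.14 4.91 5.14 10.47 -8.98 0.8 0;-1.14 4.91 5.14 10.47 -8.98 0.8 0;-1.14 4.91 5.14 10.47 -8.98 0.8 0;-1.14 4.91 5.14 10.47 -8.98 0.8 0;-1.14 4.91 5.14 10.47 -8.98 0.8 0")

```text
t: 2.0
ee_pos: [469.7, -35.9, 216.5]
eef_rot: [3.141, -0.436, -0.055]
wrist_force: [0.2, -1.5, 0.6]
opening: 0.2
```

```bash
python3 - <<'E'
from h import *
import cv2
o=st(); print(row(BUT+nrm*17,Rc(),o))
for n,(r0,c0) in (("top",(130,220)),("scene",(120,200))):
    cv2.imwrite(f"pics/{n}1.png",cv2.resize(snapshot(n)[r0:r0+160,c0:c0+210,::-1],None,fx=3.5,fy=3.5,interpolation=cv2.INTER_CUBIC))
E
```

```text
t2.00 q [-0.434 -0.443  2.252  0.195  0.933  1.108] p [469.7 -35.9 216.5] F [ 0.2 -1.5  0.6] T [0.08 0.19 0.02] open 0.2
[ 0.02 -0.01 -0.03  0.   -0.04  1.  ]
```

View pics/top1.png

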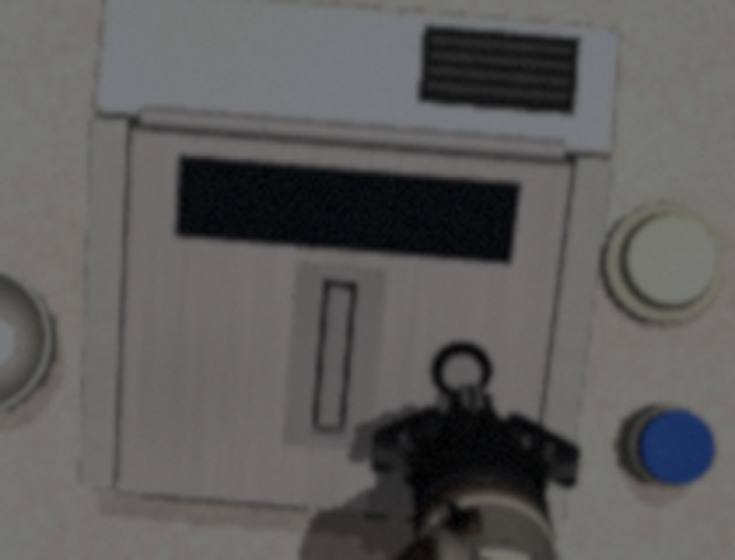

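View pics/scene1.png

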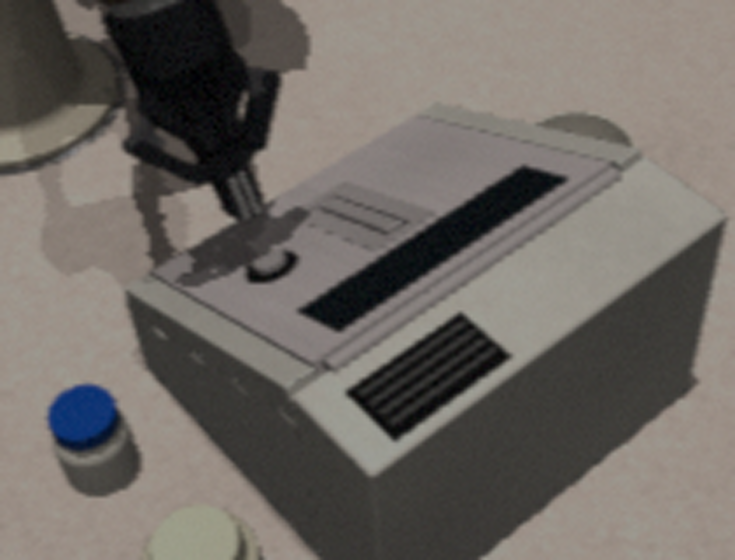

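Call:
arm_command(targets="0 0 0 0 -0.04 0.4 0;0 0 0 0 -0.04 0.8 0;0 0 0 0 -0.04 1.0 0;0 0 0 0 -0.04 1.05 0;0 0 0 0 -0.04 1.05 0")

```text
t: 2.52
ee_pos: [487.3, -34.5, 178.0]
eef_rot: [3.141, -0.435, -0.054]
wrist_force: [-0.5, 0.4, 1.0]
opening: -0.1
```

Call:
arm_command(targets="0 0 0 0 0 0.05 0;0 0 0 0 0 0.1 0;0 0 0 0 0 0.1 0")

```text
t: 2.77
ee_pos: [489.2, -34.4, 175.0]
eef_rot: [3.141, -0.436, -0.053]
wrist_force: [-5.7, -2.5, 3.8]
opening: -0.2
```

Call:
arm_command(targets="0 0 0 0 0 0.07 0;0 0 0 0 0 0.13 0;0 0 0 0 0 0.13 0")

```text
t: 3.02
ee_pos: [490.6, -34.4, 173.3]
eef_rot: [3.139, -0.432, -0.049]
wrist_force: [-42.8, 1.7, 41.3]
opening: 0.0
```

```bash
python3 - <<'E'
from h import *
import cv2
o=st()
for n,(r0,c0) in (("top",(130,220)),("scene",(120,200))):
    cv2.imwrite(f"pics/{n}2.png",cv2.resize(snapshot(n)[r0:r0+160,c0:c0+210,::-1],None,fx=3.5,fy=3.5,interpolation=cv2.INTER_CUBIC))
E
```

```text
t3.02 q [-0.404 -0.306  2.244  0.2    0.805  1.106] p [490.6 -34.4 173.3] F [-42.8   1.7  41.3] T [-0.07  4.   -0.13] open 0.0
```

View pics/top2.png

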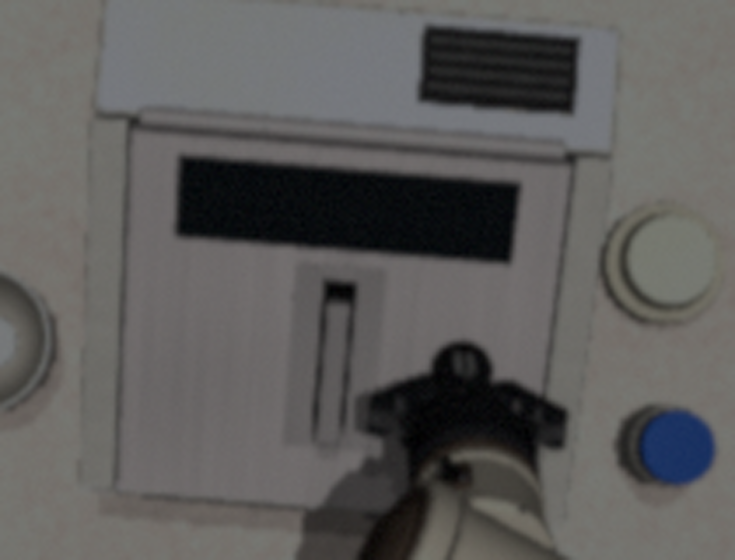

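View pics/scene2.png

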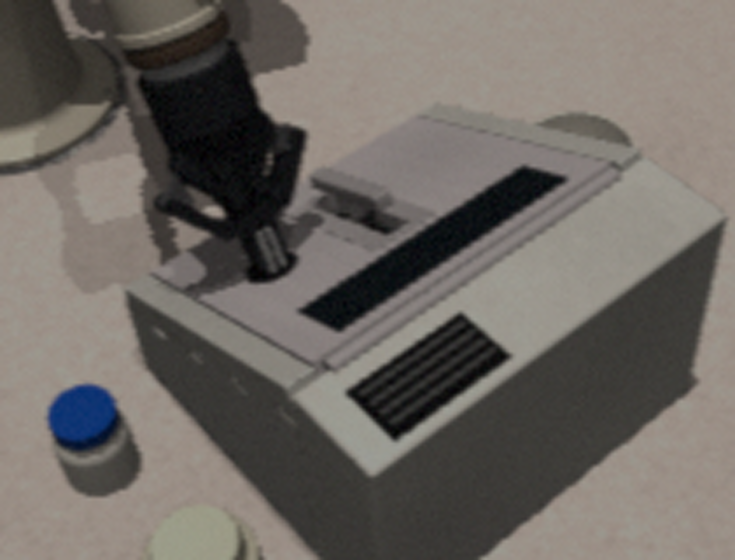

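```bash
cat >> h.py <<'E'
def proj(n,X):
    k=camera_info(n);p=k["R"]@X+k["t"];return np.array([k["fx"]*p[0]/p[2]+k["cx"],k["fy"]*p[1]/p[2]+k["cy"]])
OUT=BAR+nrm*28
E
python3 - <<'E'
from h import *
o=st(); print(nrm); x=Rc().as_matrix()[:,0]
print("top",proj("top",OUT+7*nrm), [proj("top",OUT+7*nrm+d*x).round(1) for d in(50,-50)], "scene",proj("scene",OUT+7*nrm))
print(row(OUT+nrm*70,Rc(),o))
E
```

```text
t3.12 q [-0.404 -0.307  2.244  0.2    0.805  1.106] p [490.6 -34.4 173.2] F [-42.4   0.8  40.9] T [-0.04  4.01 -0.12] open 0.1
[-0.42172406  0.02237233  0.90644818]
top [315.26979514 236.46601281] [array([316.9, 216.1]), array([313.7, 256.3])] scene [298.90233894 171.00542722]
[ 0.01  0.04  0.04 -0.02 -2.09 -1.9 ]
```

Call:
arm_command(targets="0 0 0 0 0 -0.5 0;0 0 0 0 0 -1 0;0 0 0 0 0 -1.5 0;0 0 0 0 0 -2 0;0 0 0 0 0 -2 0")

```text
t: 3.53
ee_pos: [459.1, -32.9, 247.3]
eef_rot: [3.138, -0.444, -0.052]
wrist_force: [0.5, -0.2, 0.4]
opening: 0.4
```

```bash
python3 - <<'E'
from h import *
o=st(); print(row(OUT+nrm*70,Rc(),o), row(OUT+nrm*1,Rc(),o))
E
```

```text
t3.53 q [-0.441 -0.521  2.242  0.189  1.013  1.116] p [459.1 -32.9 247.3] F [ 0.5 -0.2  0.4] T [-0.   0.2  0.1] open 0.4
[ 0.03 -0.09  0.01 -0.09 -2.1   0.1 ] [ 0.03 -0.09  0.01 -0.1  -2.1   1.83]
```

Call:
arm_command(targets="0.03 -0.09 0 -0.1 -1 0.1 0.6;0.03 -0.09 0 -0.1 -2.1 0.1 0.6;0.03 -0.09 0 -0.1 -2.1 0.1 0.6;0.03 -0.09 0 -0.1 -2.1 0.1 0.6;0.03 -0.09 0 -0.1 -2.1 0.6 0.6;0.03 -0.09 0 -0.1 -2.1 1 0.6;0.03 -0.09 0 -0.1 -2.1 1 0.6")

```text
t: 4.12
ee_pos: [474.3, 50.1, 200.7]
eef_rot: [-3.139, -0.422, -0.055]
wrist_force: [-0.3, 0.0, -0.6]
opening: 50.9
```

```bash
python3 - <<'E'
from h import *
import cv2
o=st(); print(row(OUT+nrm*1,Rc(),o))
for n,(r0,c0) in (("top",(130,220)),("scene",(120,200))):
    cv2.imwrite(f"pics/{n}3.png",cv2.resize(snapshot(n)[r0:r0+160,c0:c0+210,::-1],None,fx=3.5,fy=3.5,interpolation=cv2.INTER_CUBIC))
E
```

```text
t4.12 q [-0.184 -0.385  2.24   0.073  0.868  1.406] p [474.3  50.1 200.7] F [-0.3  0.  -0.6] T [0.01 0.22 0.02] open 50.9
[-0.03  0.16 -0.02  0.17 -0.    0.66]
```

View pics/top3.png

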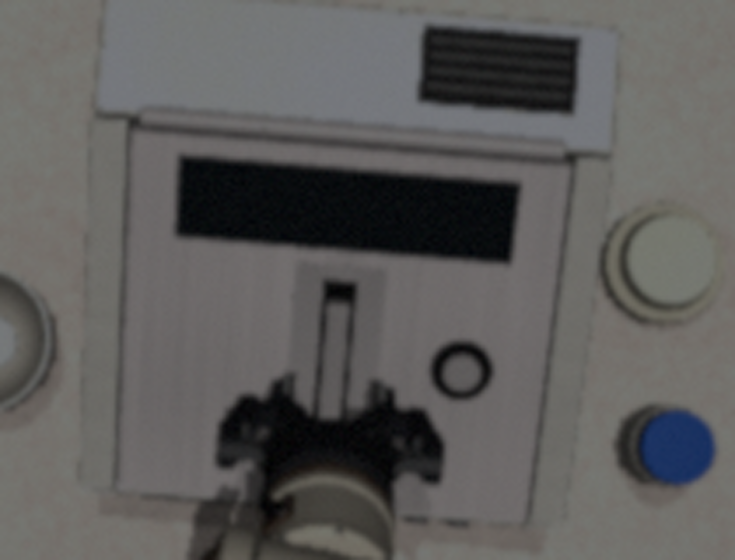

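View pics/scene3.png

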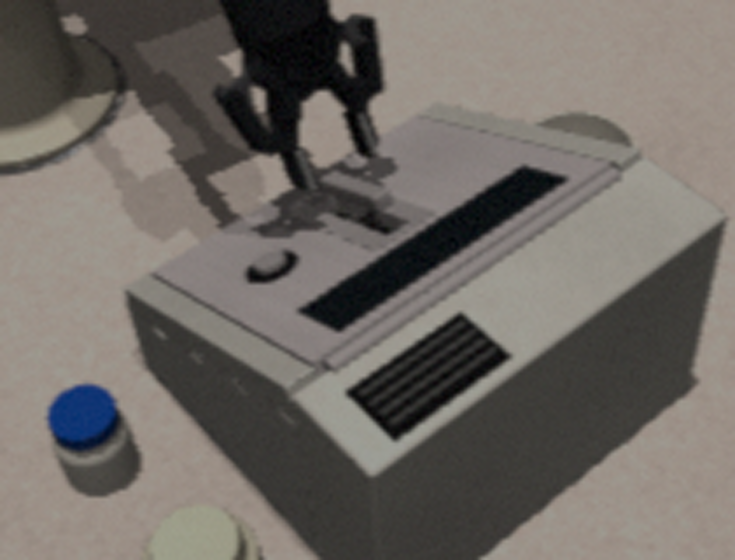

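Call:
arm_command(targets="-0.03 0.16 -0.02 0.17 0 0.4 0.6;-0.03 0.16 -0.02 0.17 0 0.66 0.6;-0.03 0.16 -0.02 0.17 0 0.66 0.6;-0.03 0.16 -0.02 0.17 0 0.66 0;-0.03 0.16 -0.02 0.17 0 0.66 0;-0.03 0.16 -0.02 0.17 0 0.66 0;-0.03 0.16 -0.02 0.17 0 0.66 0;-0.03 0.16 -0.02 0.17 0 0.66 0")

```text
t: 4.88
ee_pos: [493.0, 50.5, 184.5]
eef_rot: [3.141, -0.444, -0.051]
wrist_force: [-2.5, 3.4, 4.3]
opening: 14.5
```

```bash
python3 - <<'E'
from h import *
o=st(); print(row(OUT+nrm*1,Rc(),o))
E
```

```text
t4.88 q [-0.174 -0.313  2.228  0.074  0.787  1.408] p [493.   50.5 184.5] F [-2.5  3.4  4.3] T [0.47 0.3  0.07] open 14.5
[-0.01 -0.09  0.02 -0.1   0.03  0.1 ]
```

Call:
arm_command(targets="0 0 -1 0 0 0 0;0 0 -2 0 0 0 0;0 0 -2.8 0 0 0 0;0 0 -2.8 0 0 0 0")

```text
t: 5.22
ee_pos: [493.1, 51.4, 184.3]
eef_rot: [3.03, -0.431, 0.217]
wrist_force: [-2.1, 6.8, 4.8]
opening: 14.8
```

```bash
python3 - <<'E'
from h import *
o=st(); R0=Ro.from_euler('xyz',o["eef_rot"]); print("tool T",R0.inv().apply(o["ft_torque"]),"tw",(Rc().inv()*R0).as_rotvec())
E
```

```text
t5.22 q [-0.173 -0.312  2.228  0.077  0.786  1.163] p [493.1  51.4 184.3] F [-2.1  6.8  4.8] T [ 1.4   0.05 -0.73] open 14.8
tool T [0.94386954 0.11003737 1.26124303] tw [ 0.00188381  0.00845164 -0.24448918]
```

Call:
arm_command(targets="0 0 1.4 0 0 0 0;0 0 2.8 0 0 0 0;0 0 4.2 0 0 0 0;0 0 5.6 0 0 0 0;0 0 6.3 0 0 0 0;0 0 6.3 0 0 0 0")

```text
t: 5.72
ee_pos: [492.9, 49.1, 184.1]
eef_rot: [-3.003, -0.422, -0.388]
wrist_force: [-3.6, -4.6, 3.8]
opening: 14.7
```

```bash
python3 - <<'E'
from h import *
o=st(); R0=Ro.from_euler('xyz',o["eef_rot"]); print("tool T",R0.inv().apply(o["ft_torque"]),"tw",(Rc().inv()*R0).as_rotvec())
E
```

```text
t5.72 q [-0.175 -0.312  2.228  0.07   0.786  1.716] p [492.9  49.1 184.1] F [-3.6 -4.6  3.8] T [-0.74  0.53 -0.46] open 14.7
tool T [-0.99449261 -0.19590498  0.08083991] tw [-0.00161055  0.00772752  0.30484262]
```

Call:
arm_command(targets="0 0 1.3 0 0 0 0;0 0 2.6 0 0 0 0;0 0 3.9 0 0 0 0;0 0 5.2 0 0 0 0;0 0 6.5 0 0 0 0;0 0 7.8 0 0 0 0;0 0 9.1 0 0 0 0;0 0 10.4 0 0 0 0;0 0 11.7 0 0 0 0;0 0 12.6 0 0 0 0;0 0 13.1 0 0 0 0;0 0 13.1 0 0 0 0;0 0 13.1 0 0 0 0")

```text
t: 6.8
ee_pos: [489.8, 46.1, 180.7]
eef_rot: [-2.712, -0.062, -1.512]
wrist_force: [-12.2, -23.4, 0.4]
opening: 14.8
```

```bash
python3 - <<'E'
from h import *
import cv2
o=st(); R0=Ro.from_euler('xyz',o["eef_rot"]); print("tool T",R0.inv().apply(o["ft_torque"]),"tw",(Rc().inv()*R0).as_rotvec())
for n,(r0,c0) in (("top",(130,220)),("scene",(120,200))):
    cv2.imwrite(f"pics/{n}4.png",cv2.resize(snapshot(n)[r0:r0+160,c0:c0+210,::-1],None,fx=3.5,fy=3.5,interpolation=cv2.INTER_CUBIC))
E
```

```text
t6.80 q [-0.179 -0.311  2.232  0.061  0.79   2.857] p [489.8  46.1 180.7] F [-12.2 -23.4   0.4] T [-3.45  2.04 -1.69] open 14.8
tool T [-2.34051381  3.66166844  0.0197269 ] tw [-0.00929668  0.00501979  1.44287261]
```

View pics/top4.png

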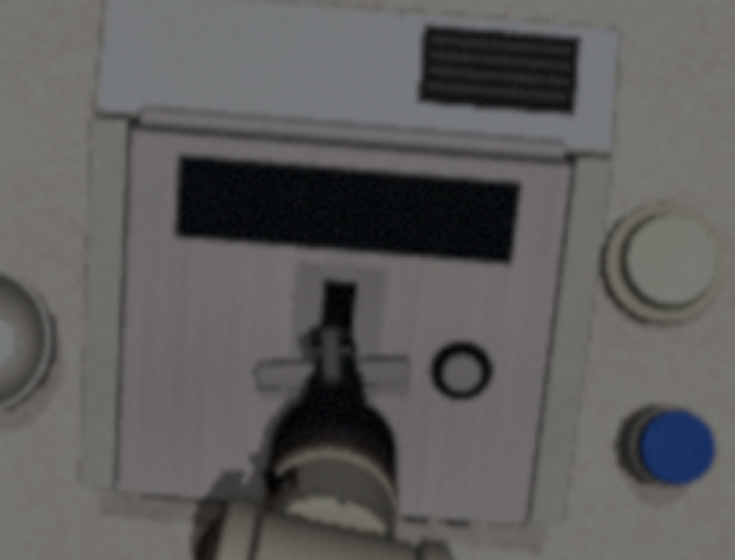

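View pics/scene4.png

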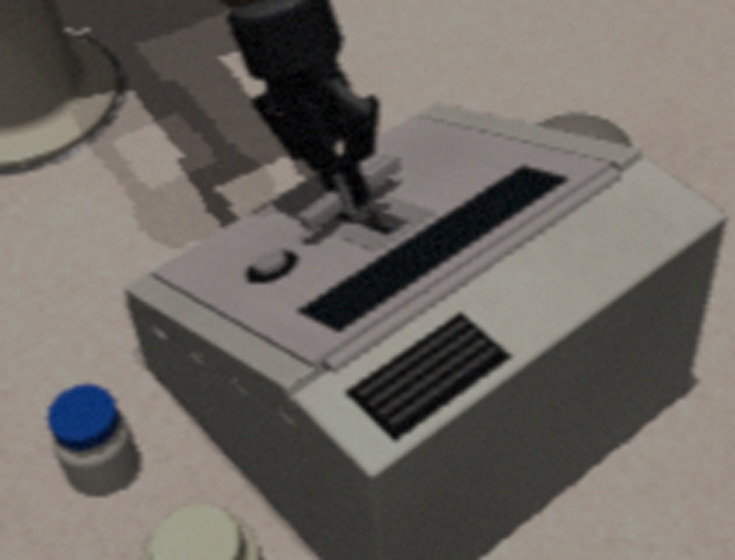

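```bash
cat >> h.py <<'E'
def arc(o,ths,corr=np.zeros(3),th0=0.,u=150,n=24.5):
    R0=Ro.from_euler('xyz',o["eef_rot"]); p0=o["ee_pos"]
    ax=Ro.from_euler('z',psi).apply([0,1,0])
    Rh=Rc(.436-th0).as_matrix(); H=p0+u*Rh[:,0]+n*Rh[:,2]
    print("hinge est",H.round(1))
    for th in ths:
        D=Ro.from_rotvec(ax*(th)) # sign tested below
        P=H+D.apply(p0-H)+corr
        print(th,row(P,D*R0,p0=p0,R0=R0),P.round(1))
E
python3 - <<'E'
from h import *
o=st(); arc(o,[0.05,.1,.15,.2,.25],np.array([-.6,-1.3,0]))
E
```

```text
t6.90 q [-0.179 -0.311  2.232  0.061  0.79   2.857] p [489.8  46.1 180.7] F [-13.6 -24.7   0.1] T [-3.42  2.04 -1.72] open 14.6
hinge est [635.9  38.3 221.8]
0.05 [-0.57 -0.07 -0.01  0.04 -0.02 -0.19] [487.3  44.9 188. ]
0.1 [-1.14 -0.15 -0.01  0.05 -0.06 -0.38] [485.8  44.9 195.5]
0.15 [-1.7  -0.22 -0.02  0.05 -0.11 -0.56] [484.7  45.  203. ]
0.2 [-2.27 -0.29 -0.02  0.06 -0.18 -0.74] [483.9  45.  210.6]
0.25 [-2.84 -0.37 -0.03  0.07 -0.25 -0.91] [483.5  45.1 218.1]
```

Call:
arm_command(targets="-0.57 -0.07 0 0.04 -0.02 -0.19 0;-1.14 -0.15 0 0.05 -0.06 -0.38 0;-1.7 -0.22 -0.02 0.05 -0.11 -0.56 0;-2.27 -0.29 -0.02 0.06 -0.18 -0.74 0;-2.84 -0.37 -0.03 0.07 -0.25 -0.91 0;-2.84 -0.37 -0.03 0.07 -0.25 -0.91 0")

```text
t: 7.4
ee_pos: [484.2, 46.1, 220.3]
eef_rot: [-2.961, -0.029, -1.499]
wrist_force: [-13.0, -11.4, 3.7]
opening: 14.7
```

```bash
python3 - <<'E'
from h import *
import cv2
o=st(); R0=Ro.from_euler('xyz',o["eef_rot"]); tz=R0.as_matrix()[:,2]; print("F tool",R0.inv().apply(o["wrist_force"]),"tilt",np.arcsin(tz[0]))
n="scene"; cv2.imwrite(f"pics/{n}5.png",cv2.resize(snapshot(n)[100:260,200:410,::-1],None,fx=3.5,fy=3.5,interpolation=cv2.INTER_CUBIC))
arc(o,[0.06,.12,.18,.24,.3,.34],th0=.25)
E
```

```text
t7.40 q [-0.163 -0.192  2.009  0.015  1.143  2.899] p [484.2  46.1 220.3] F [-13.  -11.4   3.7] T [-1.93  1.91 -0.45] open 14.7
F tool [10.58407859 12.96433705 -5.76750468] tilt 0.18178465532184726
hinge est [635.9  38.  224. ]
0.06 [-0.68 -0.09 -0.    0.01 -0.04 -0.22] [484.3  46.1 229.5]
0.12 [-1.36 -0.18 -0.01  0.02 -0.1  -0.44] [484.9  46.1 238.6]
0.18 [-2.05 -0.26 -0.01  0.03 -0.17 -0.66] [486.   46.  247.6]
0.24 [-2.73 -0.35 -0.02  0.04 -0.25 -0.87] [487.7  45.9 256.6]
0.3 [-3.41 -0.44 -0.02  0.05 -0.34 -1.08] [489.9  45.8 265.4]
0.34 [-3.86 -0.5  -0.02  0.06 -0.41 -1.22] [491.7  45.7 271.2]
```

View pics/scene5.png

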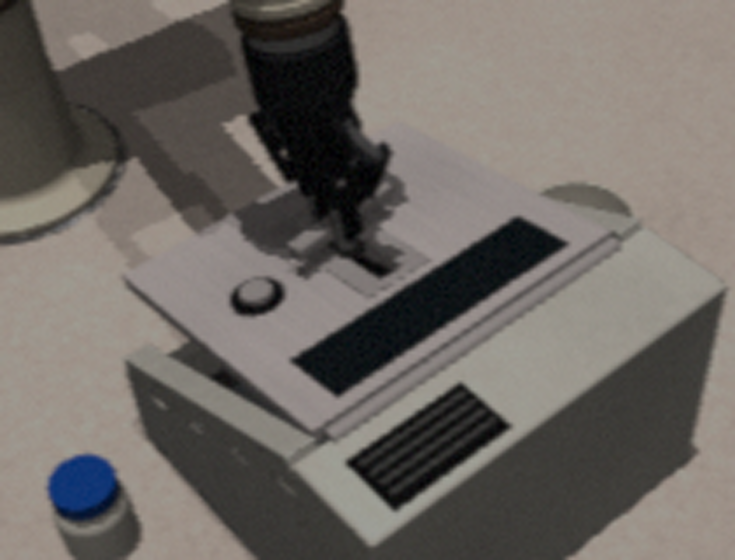

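Call:
arm_command(targets="-0.68 -0.09 0 0.03 -0.02 -0.22 0;-1.36 -0.18 -0.01 0.04 -0.08 -0.44 0;-2.05 -0.26 -0.01 0.05 -0.15 -0.66 0;-2.73 -0.35 -0.02 0.06 -0.23 -0.87 0;-3.41 -0.44 -0.02 0.07 -0.32 -1.08 0;-3.41 -0.44 -0.02 0.07 -0.32 -1.08 0;-3.41 -0.44 -0.02 0.07 -0.32 -1.08 0")

```text
t: 8.03
ee_pos: [490.8, 45.6, 265.6]
eef_rot: [3.033, 0.011, -1.496]
wrist_force: [-1.9, -7.6, 1.0]
opening: 14.6
```

```bash
python3 - <<'E'
from h import *
import cv2
o=st(); R0=Ro.from_euler('xyz',o["eef_rot"]); tz=R0.as_matrix()[:,2]; print("F tool",R0.inv().apply(o["wrist_force"]),"tilt",np.arcsin(tz[0]))
n="scene"; cv2.imwrite(f"pics/{n}6.png",cv2.resize(snapshot(n)[90:250,200:410,::-1],None,fx=3.5,fy=3.5,interpolation=cv2.INTER_CUBIC))
E
```

```text
t8.03 q [-0.145  0.015  1.719 -0.013  1.516  2.923] p [490.8  45.6 265.6] F [-1.9 -7.6  1. ] T [-1.09  0.5   0.04] open 14.6
F tool [ 7.47827126  2.52870318 -0.8347672 ] tilt -0.10909196277527969
```

View pics/scene6.png

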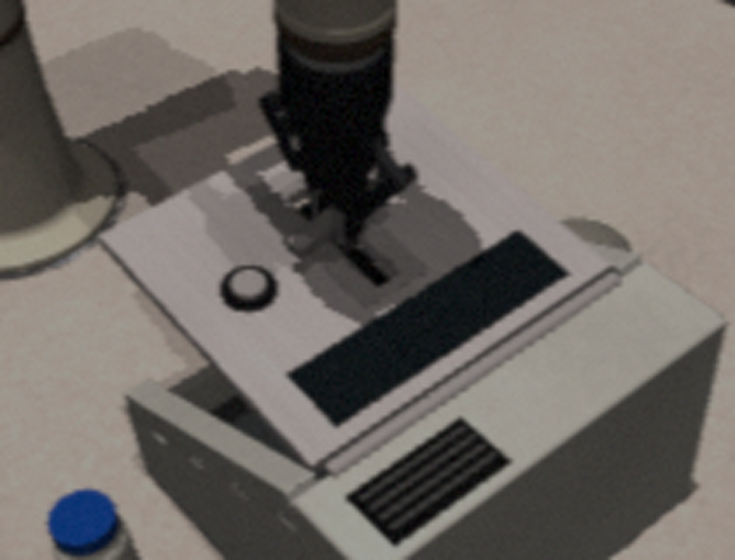

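Call:
arm_command(targets="0 0 0 0 0 0 0.6;0 0 0 0 0 0 0.6;0 0 0 0 0 0 0.6;0 0 0 0 0 0 0.6;0 0 0 0 0 0 0.6;0 0 0 0 0 -0.3 0.6;0 0 0 0 0 -0.7 0.6;0 0 0 0 0 -1.2 0.6;0 0 0 0 0 -1.9 0.6;0 0 0 0 0 -2.6 0.6;0 0 0 0 0 -2.6 0.6;0 0 0 0 0 -2.6 0.6")

```text
t: 9.08
ee_pos: [502.9, 46.8, 371.7]
eef_rot: [3.04, 0.014, -1.496]
wrist_force: [0.9, 0.4, -1.0]
opening: 51.3
```

```bash
python3 - <<'E'
from h import *
import cv2
o=st()
for n,(r0,c0) in (("top",(120,185)),("scene",(90,200))):
    im=snapshot(n); cv2.imwrite(f"pics/{n}7.png",cv2.resize(im[r0:r0+190,c0:c0+250,::-1],None,fx=3,fy=3,interpolation=cv2.INTER_CUBIC))
E
```

```text
t9.08 q [-0.142  0.     1.527 -0.008  1.716  2.923] p [502.9  46.8 371.7] F [ 0.9  0.4 -1. ] T [-0.05 -0.08 -0.08] open 51.3
```

View pics/top7.png

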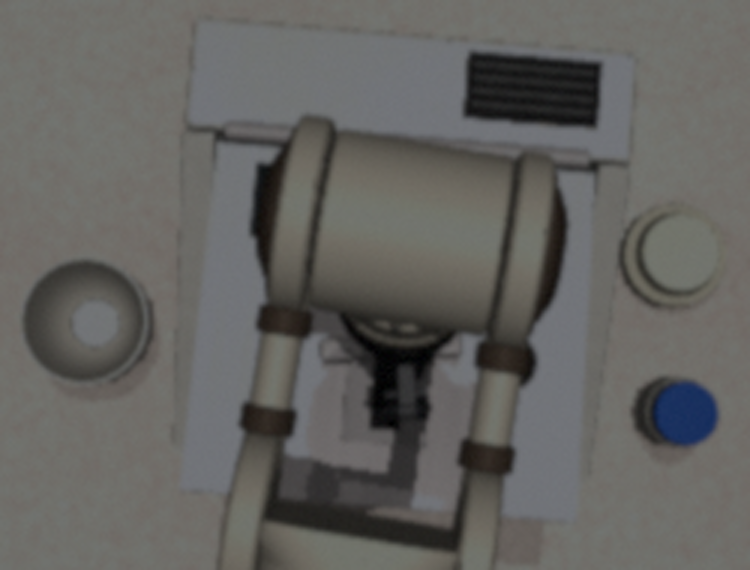

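View pics/scene7.png

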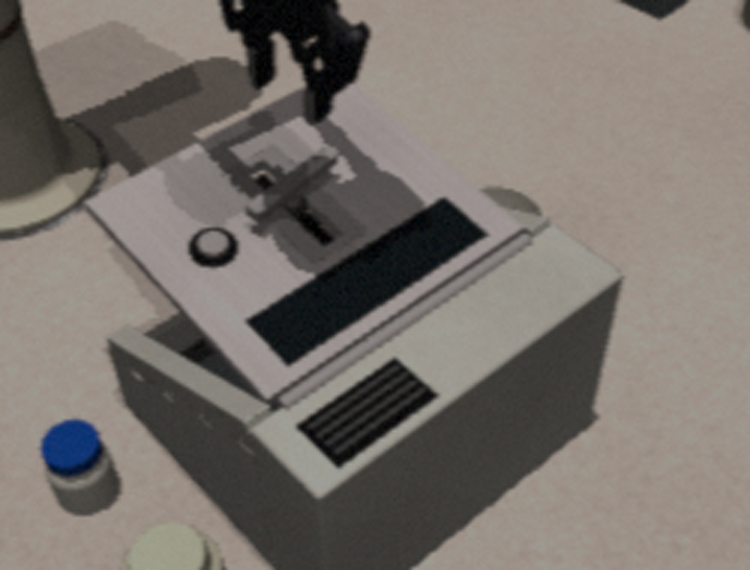

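```bash
python3 - <<'E'
from h import *
R=Ro.from_euler('z',psi); o=np.array([534.7,47.4,0])
for th in (.436,.5,.545,.6):
    a=.436-th; X=[105-150*np.cos(a)-9*np.sin(a),-85,220-150*np.sin(a)+9*np.cos(a)]
    Xl=[105-256*np.cos(a),-141,220-256*np.sin(a)]
    print(th,proj("scene",R.apply(X)+o).round(1),proj("scene",R.apply(Xl)+o).round(1))
import cv2
cv2.imwrite("pics/s8.png",snapshot("scene")[:,:,::-1]); st()
E
python3 -c "
import cv2;a=cv2.imread('pics/s8.png')[90:280,200:450];cv2.imwrite('pics/s8z.png',cv2.resize(a,None,fx=3,fy=3))"
```

```text
0.436 [271.8 174.7] [231.3 165.9]
0.5 [271.5 172.2] [230.1 161.5]
0.545 [271.4 170.6] [229.4 158.5]
0.6 [271.4 168.6] [228.6 154.8]
t9.23 q [-1.420e-01  2.000e-03  1.533e+00 -8.000e-03  1.716e+00  2.923e+00] p [501.4  47.  367.9] F [ 0.6 -0.3 -0.7] T [ 0.04 -0.08  0.03] open 51.1
```

View pics/s8z.png

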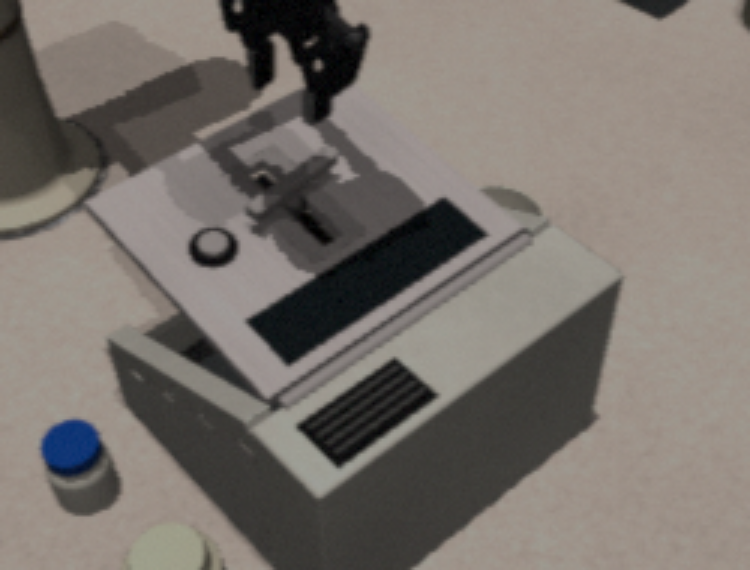

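```bash
python3 -c "
from bench import *
print(close_job())"
```

```text
the job is handed in; nothing more can be done
None
```

The hatch stands open at about 0.545 rad, above level (0.436). The handle is still out and turned, and the job is handed in, at about 9 s on the robot's clock.

- **Button:** I pressed it with closed fingertips until it bottomed, and the T-handle sprang out. The wrist force reached about 60 N as it bottomed, below the 120 N limit.
- **Handle:** I gripped the bar and turned it about 0.24 rad anticlockwise, where it met a stop at 1.3 N m. Clockwise was free, so I turned it that way to about 1.44 rad. Sideways load on the wrist rose to about 28 N at the end of that turn.
- **Hatch:** I raised it in an arc about its hinge, let go and backed the gripper off about 100 mm.

**Last checks:**
- **Angle:** the hatch corner in the scene picture, at pixel (229, 158), matches 0.545 rad, and so did the tool tilt before release.
- **Stability:** the hatch had not moved between the two pictures after release.
- **Contact:** the wrist force was about 1 N, so the robot touches nothing.
- **Surroundings:** I judged these by eye only. The bowl, jar and cast looked unmoved in the top picture after release.

None of these checks failed or disagreed. I did not re-measure the handle's angle after letting go. The last pictures show the bar across the slope and standing out.

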